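Square the loaded tube block against the tray's back lip

ROBOT

A 6-joint arm with a two-finger parallel gripper is mounted at the origin on the work surface. World frame = base frame: x ahead of the robot, y to its left, z up, the work surface at z = 0. Lengths are in m, angles in degrees, forces in N, time in s.
With the tool pointing down it reaches from about 0.25 to 0.725 m from the base axis. Payload 9.7 kg.
Tool frame: the origin (TCP) lies on the centre line of the jaws, within the pads' length; the fingertips stand 19 mm ahead of it and the grasp point (between the pads) is the TCP; z points along the fingers, y is the direction in which the jaws open and shut (so a half turn about z gives the same grasp; the last joint's range is limited). The gripper opens to 85 mm and grips with 20 to 120 N. Pads are 22 mm wide; open, the fingers measure 114 mm over their backs; the gripper's body (76 mm by 85 mm) begins 54 mm behind the grasp point. The pads swing forward as they close: fully open they stand 13 mm farther back than shut.
Start: joints at [70.359, 4.979, 10.078, 95.1, 0, 90], TCP at [0.185, 0.518, 0.25] pointing down, gripper open.
Joint ranges: [-179.16, 179.16], [-48.56, 103.87], [-65.8, 70.77], [-126.05, 130.52], [-82.76, 87.17], [-180, 180]. Speed limits (degrees/s): [127.2, 127.2, 147.25, 180, 180, 180].

INTERFACE

Orientations are given as [roll, pitch, yaw] about the fixed x, y, z axes, in that order (R = Rz(yaw) Ry(pitch) Rx(roll)).
In Python, from workcell import bot gives the robot as it stands.
- The arm moves only by the tool servo_tool, never from a script. Its argument "motion" is a list that holds one entry, the list of rows, each a list of 6 numbers: the shift along the tool's x, y, z in mm, then the turn, a rotation vector about the tool's x, y, z in rad. A call has 1 to 5 rows; each row shifts and turns the commanded pose from where the row before left it, along the tool's axes as they then stand; what a row does not reach is not made up. A row lasts 1/10 s, in which the tool goes at most 50 mm and 8.59 degrees, less where a joint would pass 70% of its speed; a pose out of reach is approached as far as the arm can. A call is refused whole if a number of a shift passes 50 or a number of a turn 0.15, either way. A call with a gripper value outside its range is refused whole. "gripper" is the finger opening in mm, from 0 to 85.4, set as the call begins (left out, the last holds). The fingers move at their own pace and stop on an object; "newtons" is the grip in N (left out, the last holds). Time passes only in rows, so rows that do not move let the fingers close. It gives the time, the measured TCP pose, the force and the opening at its end, in the units of the state.
- bot.get_obs(): the state, without advancing time (a new reading comes with each control period).
- bot.camera(name): name is "scene" or "top" or "wrist"; returns a dict with "color" (384x512x3 uint8, red, green, blue), "fx", "fy", "cx", "cy" (pixels), "R" (3x3) and "t" (3): a world point X has camera coordinates R X + t. Camera axes: x right, y down, z forward; pixel columns grow to the right and rows downward; lengths in m; the calibration is good to about 2 mm. The wrist camera is an equidistant fisheye: a pixel r from the principal point sees the ray r / f radians off the axis. A picture is of the moment at which its call begins. There is no depth.
- bot.job_done(): hands the job in, once; it reports no verdict.
Trained networks look in a picture, given as the dict that the camera call returned (one of the last four; its "shot" number tells which), for a name from the list of things; names that differ only in an ending like _2 or _b are one class to them, and where a whole thing is asked for, a point or a joint stands for the part that bears it (a point fixed in the world has none). Each returns a list of dicts, best first, with "confidence" (0 to 1); they miss things now and then, are a little off and sometimes report something else, mostly with a low value. They report only what shows in the picture. A call takes as long as a camera call. They do not tell look-alikes from the thing itself.
- bot.look_for(picture, label): "rect" ([left, top, width, height] in pixels, round what is visible of it).
The state is a dict: "time": time; "q": joint angles; "qd": joint speeds; "joint_efforts": joint torques, N m; "ee_pos": TCP position; "tcp_rot": TCP orientation; "wrist_force": force on the tool from outside, world axes, zero at the start; "torque": the same for the moment, N m; "opening": finger opening in m.
Only numpy, scipy, OpenCV 4.12 (cv2) and the standard library are available. Lean on these libraries where they do the work, as an engineer would, in place of code of your own. Each camera call takes 0.05 s, during which the arm holds its last target.

TASK

The heavy dark metal tube block stands askew on the steel pipetting tray: do not grasp or lift it, but walk it round and back by pushing at its corners with the fingertips, until one of its long sides lies flat against the tray's raised back lip. It must end in the gap between the blue tip box and the grey tube rack, with at least a finger's width (15 mm) free on either side. Push only on the block's metal, never on the capped tubes standing in it, and do not shift the tip box, the rack or the amber bottle.

Things in the scene. Friction and masses are not known exactly. Their poses are not given: they have to be found in the camera images.
- tray: Fixed steel tray, 303 deep (x) by 640 mm wide (y), floor 4 mm above the bench; place and angle vary. Its far edge is folded up into a straight lip, top 35 mm above the bench. Origin: on the bench under the lip's working face (towards the robot), half-way along. +x: square to the lip, away from the robot (tray floor at -x); +y along the lip. Side ends have 14 mm high rims, the front none.
- block: Dark aluminium block: 86 mm in its own x, 128 in y, 38 high, 0.75 to 1 kg, loose on the tray floor. Slides at 3 to 8 N; resists turning as if borne about 55 mm from its centre. Long sides: faces at x = +-43 mm, either may face the lip. Origin: centre of underside, z up. Starts clear of the lip, 35 to 90 degrees either way from lying along it. Flat on the lip, its origin is 43 mm before the lip's face.
- tubes: Six small tubes with white, blue and green caps, fixed in the block's two middle rows of wells (within 18 mm of its centre in the block's x, 37 mm in y); cap tops 48 mm above the block's underside. Not to be touched. Same frame as the block.
- tip_box: Closed pipette tip box with blue base and pale lid, 86 mm (x) by 128 mm (y) by 54 mm high, loose, 0.22 kg. Origin: centre of its underside. It stands a few mm in front of the lip at one side of the gap (left or right varies). Leave it alone.
- rack: Grey plastic tube rack with white-capped tubes, 86 mm (x) by 128 mm (y), 48 mm high over the caps, loose, 0.25 kg. Origin: centre of its underside. It stands a few mm in front of the lip at the other side of the gap, which is about 255 to 280 mm wide. Leave it alone.
- bottle: Small amber reagent bottle, 38 mm across, 66 mm high, loose, standing upright near the front left of the tray. Origin: centre of its underside. Leave it alone.
There are look-alikes about, which are no part of the job. What is shaped like the block but red is not meant.

How it is judged:
By the outcome, as a careful person would: the job done as asked, in the order asked, and still so for the second after the job is handed in, with the robot touching nothing.
It also fails if it takes over 67 s, if anything falls off the work surface, if the arm or the gripper's body presses on something with over 40 N, if the wrist force passes 120 N, or if a joint passes its speed limit or range.

## Working session

There is one attempt and no reset: what is moved stays moved. The work goes in short steps, Python scripts to look and compute and a tool call to move; the robot and the scene stay as the last step left them, time stands still between calls to the robot, and variables do not carry over. Pictures are saved under pics/ and viewed, and the job is handed in when it is done.

Besides the shell and the picture viewer there is one more tool, called in YAML: its name, and indented under it one key for each argument. servo_tool: Moves the arm, as the interface text tells. Its arguments: {"type":"object","properties":{"motion":{"type":"array","items":{"type":"array","items":{"type":"array","items":{"type":"number"}}}},"gripper":{"type":"number"},"newtons":{"type":"number"}},"required":["motion"]}

```bash
ls; mkdir -p pics
python3 - <<'E'
from workcell import bot
import cv2,pickle
print(bot.get_obs())
for n in ["scene","top"]:
    p=bot.camera(n); cv2.imwrite(f"pics/{n}0.png",cv2.resize(p["color"][:,:,::-1],None,fx=1.5,fy=1.5)); pickle.dump(p,open(f"{n}0.pkl","wb"))
    print(n,{k:p[k] for k in p if k!="color"})
    for l in ["block","tip_box","rack","bottle","tray","tubes"]:
        print(l,[(r["rect"],round(r["confidence"],2)) for r in bot.look_for(p,l)])
E
```

```text
pics
{'time': 0.0, 'q': array([ 7.03602441e+01,  5.01065619e+00,  1.00343683e+01,  9.50993112e+01,
       -5.20473351e-04,  9.00009776e+01]), 'qd': array([ 0.03753439, -0.07129102, -0.01504695,  0.0947317 ,  0.14139562,
       -0.0141058 ]), 'joint_efforts': array([ 2.44758558e-04, -5.20395827e+01,  4.64800930e+01,  1.63754012e-02,
        9.08142894e-08, -1.75483564e-05]), 'ee_pos': array([0.18479169, 0.51781092, 0.24958654]), 'tcp_rot': array([-1.79924401e+02,  5.21762805e-04,  1.60359267e+02]), 'wrist_force': array([-0.44458225, -0.03650283, -0.24548849]), 'torque': array([-0.05087344, -0.03064427, -0.05403706]), 'opening': 0.08517782056359145}
scene {'fx': 437.6423913100752, 'fy': 437.6423913100752, 'cx': 255.94988267568442, 'cy': 192.4465505174514, 'R': array([[-0.84495293,  0.53479869, -0.00670226],
       [ 0.28558339,  0.44054007, -0.85109727],
       [-0.45221309, -0.72105119, -0.52496525]]), 't': array([ 0.57702963, -0.12739157,  1.55243843]), 'shot': 1}
block [([271.6, 191.4, 34.3, 34.4], 0.87), ([194.9, 134.7, 39.6, 33.3], 0.87), ([180.9, 208.6, 47.6, 45.2], 0.7)]
tip_box [([284.3, 221.9, 57.0, 54.9], 0.95)]
rack []
bottle [([377.5, 215.2, 16.8, 26.9], 0.65)]
tray [([204.6, 147.6, 218.0, 145.5], 0.93)]
tubes [([194.6, 213.9, 17.8, 21.1], 0.51)]
top {'fx': 424.919071446607, 'fy': 424.919071446607, 'cx': 250.93651719903448, 'cy': 195.57824100723425, 'R': array([[ 0.00964925, -0.99986916,  0.01298276],
       [-0.99329629, -0.01107987, -0.11506395],
       [ 0.11519275, -0.01178544, -0.99327324]]), 't': array([-0.05423722,  0.64750636,  1.19681787]), 'shot': 2}
block [([348.2, 188.9, 55.1, 49.6], 0.93), ([213.3, 116.1, 45.8, 32.1], 0.86), ([196.5, 189.0, 47.6, 45.3], 0.84)]
tip_box [([137.4, 176.3, 46.6, 33.0], 0.61)]
rack [([272.9, 187.7, 45.9, 27.0], 0.56)]
bottle [([132.6, 252.1, 16.5, 16.1], 0.6)]
tray [([111.0, 165.6, 227.2, 126.4], 0.83)]
tubes [([227.6, 213.2, -2.0, 2.6], 0.64)]
```

View pics/scene0.png

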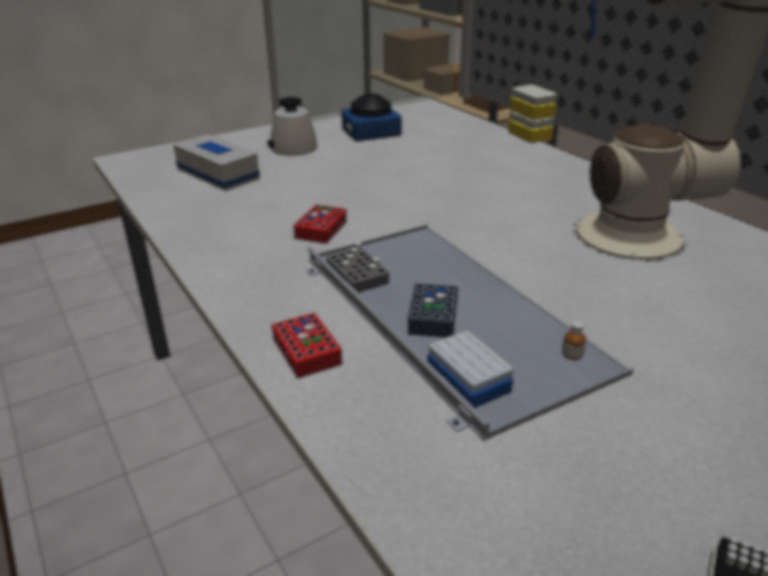

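View pics/top0.png

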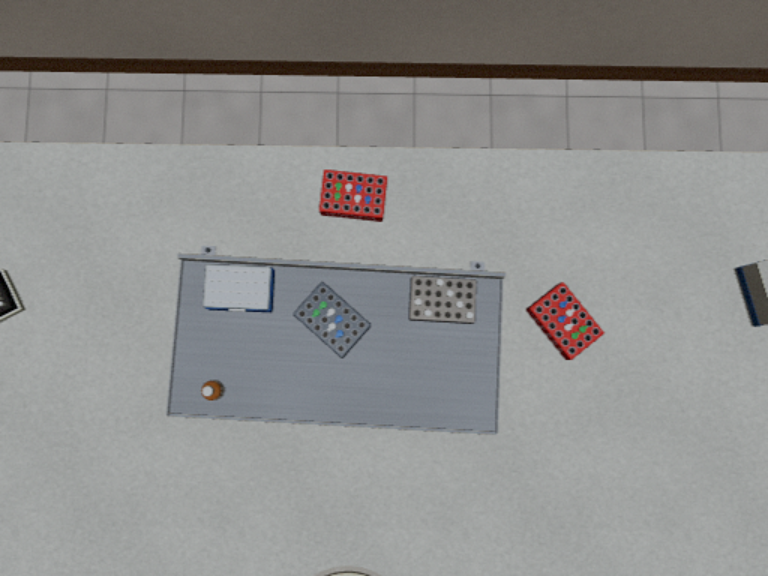

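Run:
```python
import cv2,pickle
p=pickle.load(open("top0.pkl","rb"))["color"][:,:,::-1]
cv2.imwrite("pics/crop0.png",cv2.resize(p[160:310,100:345],None,fx=3.2,fy=3.2,interpolation=cv2.INTER_CUBIC))
```

```text
(no output)
```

View pics/crop0.png

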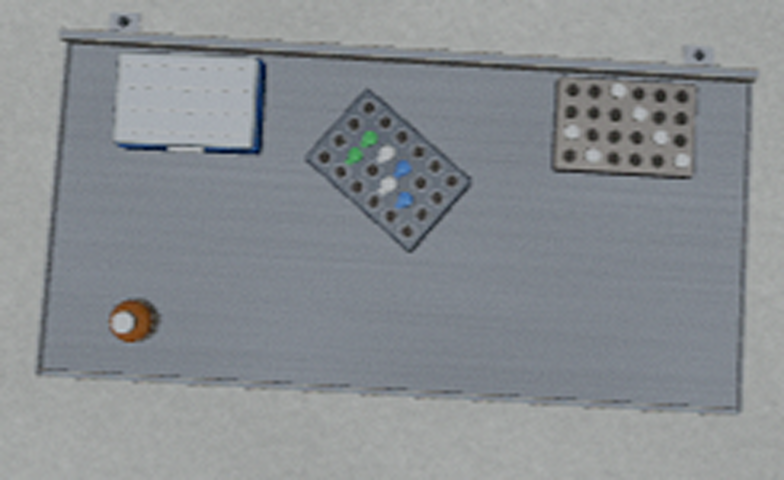

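The three block-like things in the top view (raw pixels) are the dark one at (221,213), a red one at (236,132) and a red one at (375,214). Only the dark one is on the tray and isn't red, and the crop confirms it. The tip box is on the left at about (160,192), the rack is on the right at (295,200) and the bottle is at (141,260).

```bash
cat > h.py <<'E'
import numpy as np,pickle,cv2
def px2w(p,uv,z):
    u,v=uv; d=np.array([(u-p["cx"])/p["fx"],(v-p["cy"])/p["fy"],1.]); R=p["R"];C=-R.T@p["t"]; d=R.T@d
    return C+d*(z-C[2])/d[2]
def w2px(p,X):
    c=p["R"]@np.asarray(X)+p["t"]; return np.array([p["fx"]*c[0]/c[2]+p["cx"],p["fy"]*c[1]/c[2]+p["cy"]])
def boxpts(cx,cy,th,z,a=.043,b=.064):
    c,s=np.cos(th),np.sin(th)
    return [np.array([cx+c*x-s*y,cy+s*x+c*y,z]) for x,y in[(a,b),(a,-b),(-a,-b),(-a,b)]]
E
python3 - <<'E'
from h import *
from scipy.optimize import least_squares
p=pickle.load(open("top0.pkl","rb"))
print("cam",-p["R"].T@p["t"])
cr=lambda u,v:((u+.5)/3.2+100-.5,(v+.5)/3.2+160-.5)
W=lambda u,v,z:px2w(p,cr(u,v),z)*1000
def fit(pts,z):
    P=np.array([W(*q,z)[:2]/1000 for q in pts])
    f=lambda s:(np.array(boxpts(*s,z))[:,:2]-P).ravel()
    best=None
    for t in np.arange(0,6.3,.3):
        r=least_squares(f,[*P.mean(0),t]); 
        if best is None or r.cost<best.cost: best=r
    return best.x,np.sqrt(best.cost/2)*1000
for n,pts,z in [("block",[(368,90),(471,182),(410,251),(306,160)],.042),("rack",[(557,77),(694,84),(692,177),(554,170)],.046),("box",[(119,54),(258,58),(257,149),(114,145)],.058)]:
    x,e=fit(pts,z); print(n,x[:2]*1000,np.degrees(x[2])%180,e)
print("lip floor line", W(70,45,.004),W(752,84,.004))
print("lip top near", W(66,40,.035),W(754,79,.035)); print("lip top far", W(63,31,.035),W(756,70,.035))
print("front",W(40,374,.004),W(740,411,.004))
print("bottle",W(122,322,.07), W(133,322,.03))
E
```

```text
cam [ 0.50582428 -0.03295081  1.26397596]
block [596.28910934  37.91695581] 139.2850944733533 2.174901522344383
rack [ 637.71150347 -173.97000912] 177.90313745407212 2.0486318887343526
box [654.95807889 217.66273847] 179.34508745606806 2.641839298231944
lip floor line [713.45010612 339.82235244   4.        ] [ 683.96760577 -298.8622044     4.        ]
lip top near [712.91519513 334.49050746  35.        ] [ 684.22506116 -294.21526429   35.        ]
lip top far [721.20206195 337.59151324  35.        ] [ 692.57128514 -296.16208339   35.        ]
front [410.41403378 353.48915106   4.        ] [ 382.71839981 -283.94963404    4.        ]
bottle [460.35211014 264.63449655  70.        ] [458.91883772 264.79385274  30.        ]
```

servo_tool:
  motion:
    - [[-20,-38,0,0,0,-0.1],[-20,-38,0,0,0,-0.1],[-20,-38,0,0,0,-0.097],[-25,-38,0,0,0,0],[-25,-38,0,0,0,0]]
  gripper: 0
  newtons: 40

```text
time: 1.2
ee_pos: [0.2622, 0.3136, 0.2505]
tcp_rot: [180.0, 0.0, 177.5]
wrist_force: [0.1, 1.1, -0.8]
opening: 0.0129
```

servo_tool:
  motion:
    - [[-30,-38,0,0,0,0],[-30,-38,0,0,0,0],[-30,-38,0,0,0,0],[-30,-38,0,0,0,0],[-30,-38,0,0,0,0]]

```text
time: 1.7
ee_pos: [0.404, 0.1165, 0.2507]
tcp_rot: [180.0, 0.1, 177.4]
wrist_force: [1.3, 1.4, 0.3]
opening: 0.0002
```

servo_tool:
  motion:
    - [[-36,-24,0,0,0,0],[-36,-22,10,0,0,0],[0,0,40,0,0,0],[0,0,40,0,0,0],[0,0,40,0,0,0]]

```text
time: 2.2
ee_pos: [0.4732, 0.0688, 0.1188]
tcp_rot: [180.0, 0.0, 177.3]
wrist_force: [1.1, -0.1, -0.0]
opening: -0.0002
```

servo_tool:
  motion:
    - [[0,0,40,0,0,0],[0,0,15,0,0,0],[0,0,0,0,0,0]]

```text
time: 2.5
ee_pos: [0.4719, 0.069, 0.0638]
tcp_rot: [-180.0, -0.2, 177.4]
wrist_force: [0.5, -0.3, 0.6]
opening: 0.0001
```

servo_tool:
  motion:
    - [[0,0,20,0,0,0],[0,0,10,0,0,0],[0,0,0,0,0,0]]

```text
time: 2.8
ee_pos: [0.4731, 0.0692, 0.0356]
tcp_rot: [-180.0, -0.0, 177.4]
wrist_force: [0.1, -1.1, -0.0]
opening: 0.0002
```

```bash
cat > look.py <<'E'
import sys; from workcell import bot; from h import *
i=sys.argv[1]
p=bot.camera("top"); pickle.dump(p,open(f"top{i}.pkl","wb"))
o=bot.get_obs(); print(o["time"],o["ee_pos"],o["wrist_force"])
cv2.imwrite(f"pics/c{i}.png",cv2.resize(p["color"][160:310,100:345,::-1],None,fx=3.2,fy=3.2,interpolation=cv2.INTER_CUBIC))
if "s" in sys.argv:
    p=bot.camera("scene"); pickle.dump(p,open(f"sc{i}.pkl","wb"))
    cv2.imwrite(f"pics/s{i}.png",cv2.resize(p["color"][140:300,200:430,::-1],None,fx=3.2,fy=3.2,interpolation=cv2.INTER_CUBIC))
E
python3 look.py 1 s
```

```text
2.85 [0.47338974 0.06928194 0.03626448] [-0.20525879  0.32203049  0.51761825]
```

View pics/c1.png

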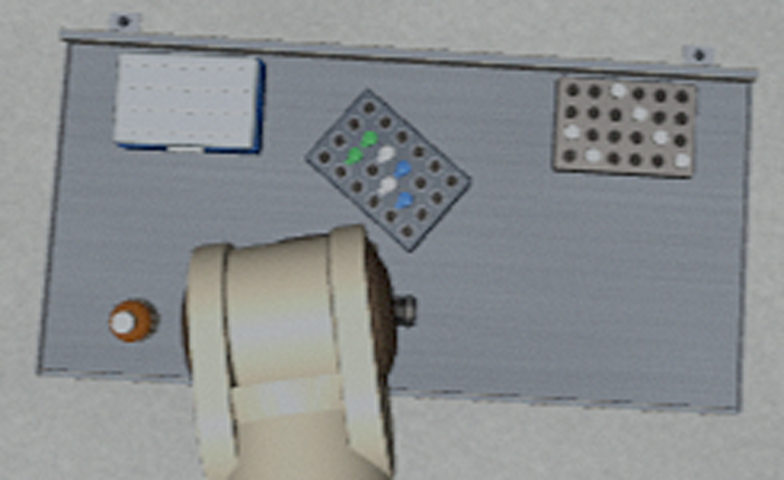

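View pics/s1.png

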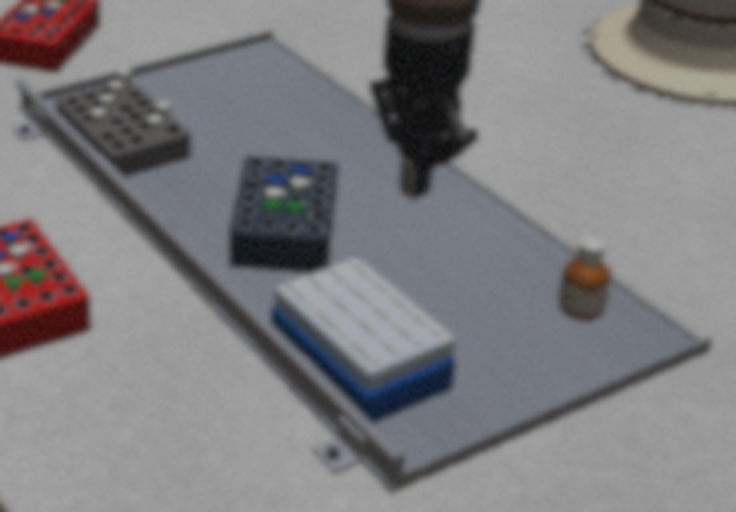

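servo_tool:
  motion:
    - [[-14,-8,1,0,0,0],[-14,-8,1,0,0,0],[-10,-8,0,0,0,0],[-5,-4,0,0,0,0],[-5,-4,0,0,0,0]]

```text
time: 3.4
ee_pos: [0.5197, 0.0348, 0.0337]
tcp_rot: [180.0, -0.0, 177.4]
wrist_force: [-5.3, 1.0, 1.8]
opening: -0.0
```

servo_tool:
  motion:
    - [[-5,-4,0,0,0,0],[-5,-4,0,0,0,0],[-5,-4,0,0,0,0],[-5,-4,0,0,0,0]]

```text
time: 3.8
ee_pos: [0.5379, 0.0181, 0.0332]
tcp_rot: [180.0, -0.1, 177.4]
wrist_force: [-5.0, 0.7, 3.0]
opening: 0.0001
```

```bash
python3 look.py 2 s
```

```text
3.85 [0.53862109 0.01758425 0.03318855] [-4.33990061 -1.04963626  0.83438141]
```

View pics/s2.png

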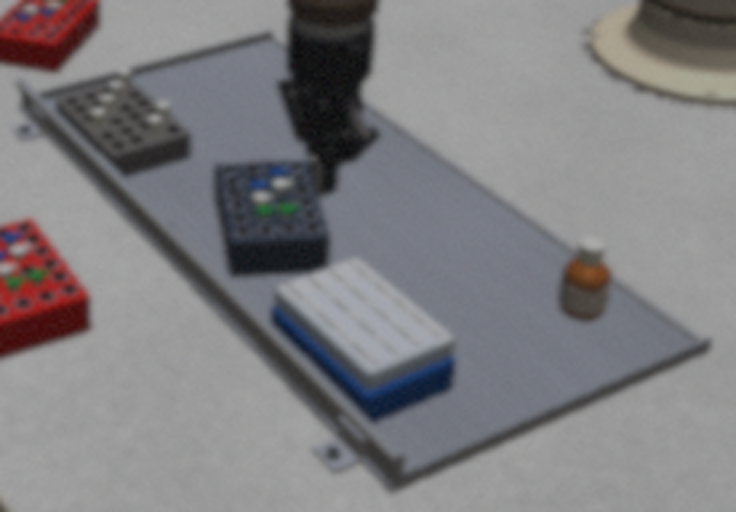

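View pics/c2.png

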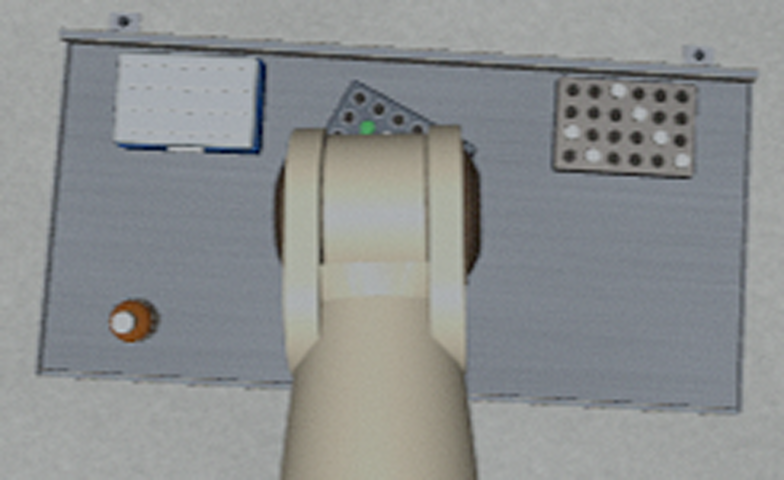

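The block is turning counterclockwise as planned; in the scene crop its top corners are at about (217,166), (317,163), (326,238) and (231,246). I'll fit the pose.

```bash
cat > fit.py <<'E'
from h import *
from scipy.optimize import least_squares
def fit(i,pts,z=.042,kind="sc",x0=(.61,.03)):
    p=pickle.load(open(f"{kind}{i}.pkl","rb")); o=(200,140) if kind=="sc" else (100,160)
    P=np.array([px2w(p,((u+.5)/3.2+o[0]-.5,(v+.5)/3.2+o[1]-.5),z)[:2] for u,v in pts])
    best=None
    for t in np.arange(0,6.3,.3):
        r=least_squares(lambda s:(np.array(boxpts(*s,z))[:,:2]-P).ravel(),[*P.mean(0),t])
        if best is None or r.cost<best.cost: best=r
    x=best.x; th=np.degrees(x[2])%180
    c=np.array(boxpts(*x,z))[:,:2]; a=np.radians(-2.6); n=np.array([np.cos(a),np.sin(a)]); M=np.array([699,20.])/1000
    print("pose",x[:2]*1000,"yaw-tray",th-177.4,"rms",np.sqrt(best.cost/2)*1000,"corner dist to lip",-(c-M)@n*1000, "y",(c-M)@np.array([-n[1],n[0]])*1000)
E
python3 -c "
from fit import *
fit(0,[(368,90),(471,182),(410,251),(306,160)],kind='top')
fit(1,[(247,157),(338,160),(328,238),(232,235)])
fit(2,[(217,166),(317,163),(326,238),(231,246)])"
```

```text
pose [596.28910934  37.91695581] yaw-tray -38.11490552664671 rms 2.174901522344383 corner dist to lip [ 30.08322443 109.09001813 176.75262282  97.74582912] y [ 37.05146016 -63.6556724  -10.57298288  90.13414968]
pose [595.72820089  37.85270217] yaw-tray -126.0963112874255 rms 31.241974908783817 corner dist to lip [ 77.59476629 181.02232658 130.35591355  26.92835326] y [-59.30082698  16.10964823  85.6000403   10.18956509]
pose [611.35872878  38.85245771] yaw-tray -116.43874169059441 rms 28.644207994013826 corner dist to lip [ 50.24530788 164.85790391 126.56720105  11.95460502] y [-52.14069528   4.85011828  81.85545624  24.86464268]
```

```bash
python3 -c "
from fit import *
fit(1,[(338,160),(328,238),(232,235),(247,157)])
fit(2,[(317,163),(326,238),(231,246),(217,166)])"
```

```text
pose [595.72820089  37.85270217] yaw-tray -36.95744811151184 rms 3.505079720570576 corner dist to lip [176.81406723  99.85768526  31.13661261 108.09299458] y [-12.13912213  90.14340459  38.43833546 -63.84419127]
pose [611.35872878  38.85245771] yaw-tray -27.125194253221252 rms 4.383994325732007 corner dist to lip [155.85671172  97.49686405  20.95579721  79.31564488] y [-22.49815212  91.42343573  52.21291308 -61.70867478]
```

servo_tool:
  motion:
    - [[-5,-1,0,0,0,0],[-5,-1,0,0,0,0],[-5,-2,0,0,0,0],[-5,-2,0,0,0,0]]

```text
time: 4.3
ee_pos: [0.5578, 0.0113, 0.0331]
tcp_rot: [-180.0, -0.1, 177.4]
wrist_force: [-6.1, -0.9, 2.4]
opening: -0.0001
```

```bash
python3 look.py 3 s
```

```text
4.35 [0.55851915 0.0110367  0.03312699] [-3.26982638 -0.58302547 -0.79737653]
```

View pics/s3.png

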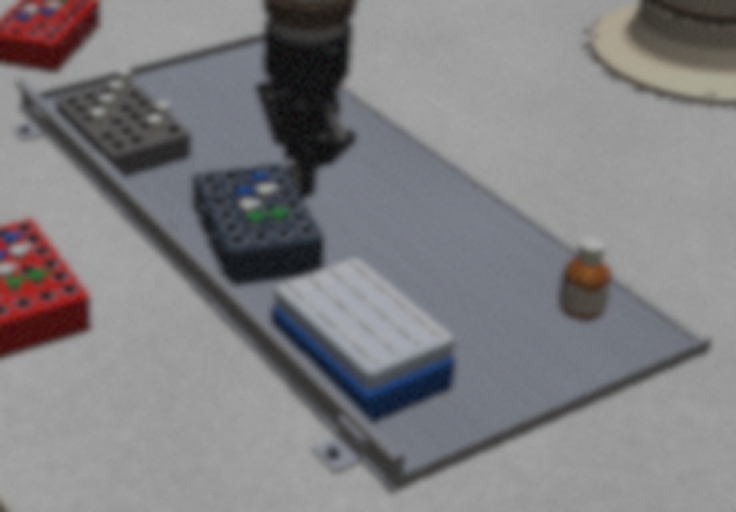

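```bash
python3 -c "
from fit import *
fit(3,[(293,164),(320,236),(226,250),(195,176)])"
```

```text
pose [625.05620375  36.47730362] yaw-tray -18.947950843721515 rms 5.978675786059179 corner dist to lip [136.06651682  94.50375412  13.16375519  54.72651789] y [-33.4635718   87.60061265  59.67563146 -61.38855299]
```

servo_tool:
  motion:
    - [[-5,0,0,0,0,0],[-5,-1,0,0,0,0],[-5,0,0,0,0,0],[-5,-1,0,0,0,0]]

```text
time: 4.8
ee_pos: [0.5785, 0.0083, 0.0331]
tcp_rot: [-180.0, -0.0, 177.4]
wrist_force: [-3.0, -1.2, -0.2]
opening: -0.0003
```

```bash
python3 look.py 4 s
```

```text
4.85 [0.57931147 0.00820371 0.03320141] [-3.21621959 -0.42382487 -0.79609812]
```

View pics/s4.png

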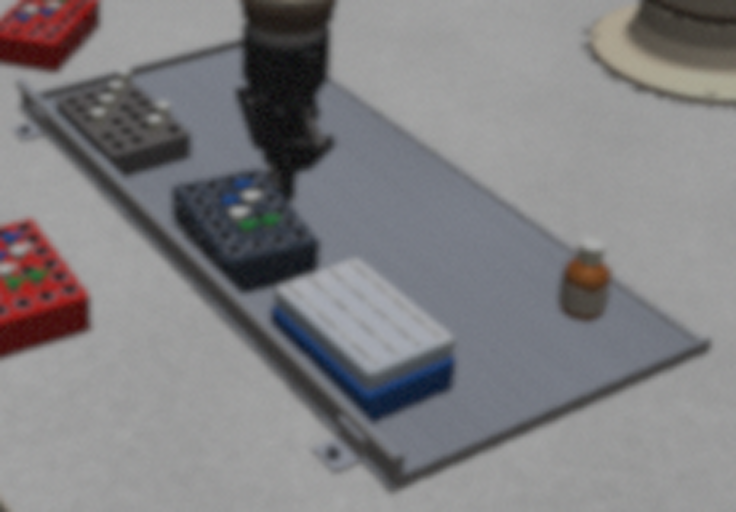

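```bash
python3 -c "
from fit import *
fit(4,[(270,171),(316,239),(234,255),(175,188)])"
```

```text
pose [638.68737884  40.73981661] yaw-tray -9.69749584568882 rms 8.721885367199825 corner dist to lip [114.35748247  92.79635626   8.0252247   29.58635091] y [-37.85979672  88.31118979  73.82480812 -52.34617839]
```

servo_tool:
  motion:
    - [[-5,0,0,0,0,0],[-5,0,0,0,0,0],[-4,0,0,0,0,0]]

```text
time: 5.2
ee_pos: [0.5925, 0.0075, 0.0333]
tcp_rot: [-180.0, -0.0, 177.4]
wrist_force: [-5.0, -1.9, 1.1]
opening: -0.0001
```

```bash
python3 look.py 5 s
```

```text
5.25 [0.59311758 0.00757589 0.03331341] [-1.76294564 -0.80072152  0.13470295]
```

View pics/s5.png

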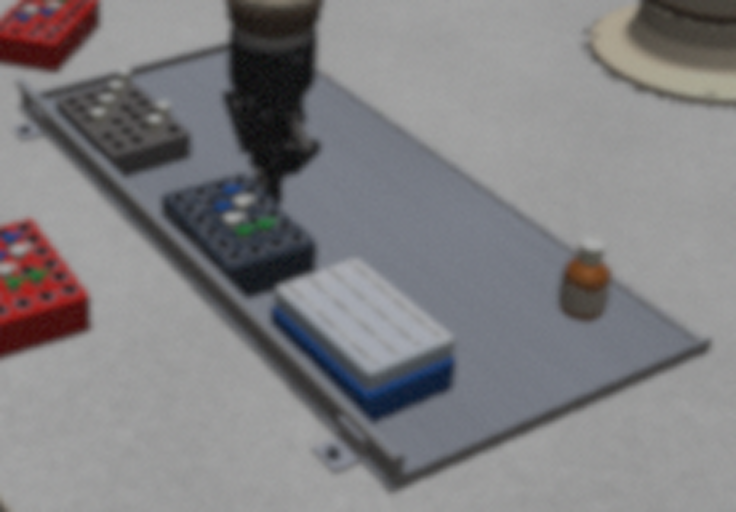

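servo_tool:
  motion:
    - [[10,0,0,0,0,0],[10,0,0,0,0,0],[0,15,0,0,0,0],[0,15,0,0,0,0],[0,0,0,0,0,0]]

```text
time: 5.8
ee_pos: [0.5739, 0.0408, 0.0336]
tcp_rot: [180.0, 0.1, 177.5]
wrist_force: [0.0, -1.0, -0.2]
opening: 0.0002
```

```bash
python3 look.py 6 s
```

```text
5.85 [0.57391944 0.04006951 0.03351104] [ 0.57560965  0.31273209 -0.4644292 ]
```

View pics/s6.png

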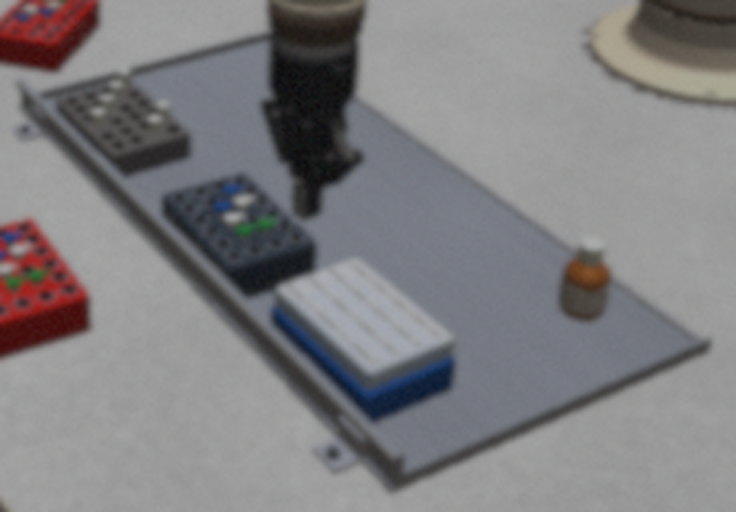

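View pics/c6.png

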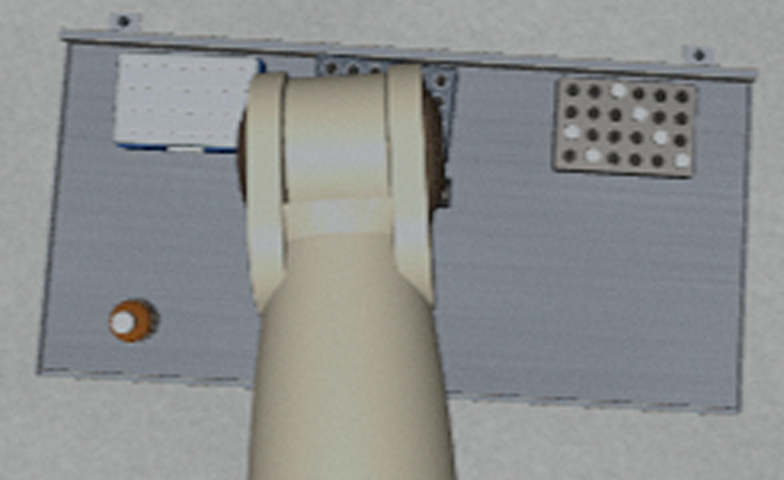

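servo_tool:
  motion:
    - [[-8,0,0,0,0,0],[-6,0,0,0,0,0],[-4,0,0,0,0,0],[-3,0,0,0,0,0],[-3,0,0,0,0,0]]

```text
time: 6.4
ee_pos: [0.5972, 0.0372, 0.033]
tcp_rot: [-180.0, -0.1, 177.4]
wrist_force: [-13.6, -2.5, 7.8]
opening: 0.0
```

servo_tool:
  motion:
    - [[-2,0,0,0,0,0],[-2,0,0,0,0,0]]

```text
time: 6.6
ee_pos: [0.599, 0.0363, 0.033]
tcp_rot: [-179.9, -0.3, 177.3]
wrist_force: [-17.3, -5.6, 8.4]
opening: 0.0001
```

servo_tool:
  motion:
    - [[-2,0,0,0,0,0],[0,0,0,0,0,0],[0,0,0,0,0,0]]

```text
time: 6.9
ee_pos: [0.6009, 0.0359, 0.0328]
tcp_rot: [-179.9, -0.3, 177.3]
wrist_force: [-14.8, -5.8, 7.7]
opening: -0.0001
```

```bash
python3 look.py 7 s
```

```text
6.95 [0.60093812 0.03588341 0.0328069 ] [-15.8861849   -5.49653716   6.05994399]
```

View pics/s7.png

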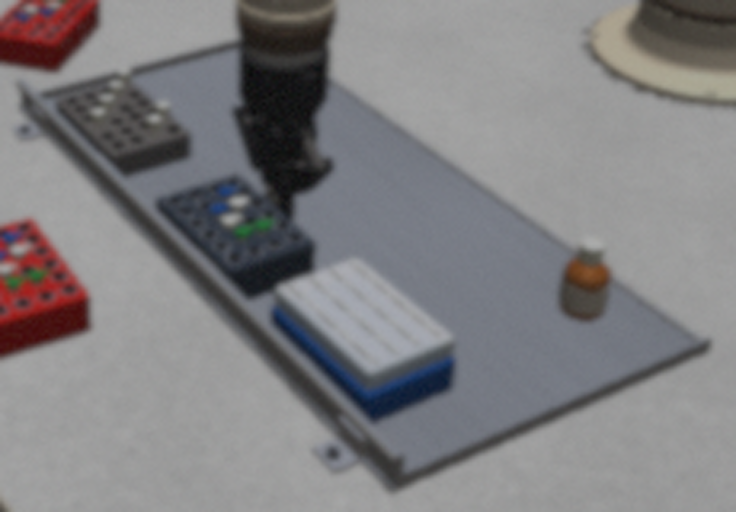

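servo_tool:
  motion:
    - [[-2,0,0,0,0,0],[-2,0,0,0,0,0],[0,0,0,0,0,0]]

```text
time: 7.3
ee_pos: [0.6011, 0.0358, 0.0328]
tcp_rot: [-179.8, -0.8, 177.3]
wrist_force: [-37.7, -6.2, 22.9]
opening: 0.0005
```

servo_tool:
  motion:
    - [[-1,0,0,0,0,0],[-1,0,0,0,0,0],[0,0,0,0,0,0]]

```text
time: 7.6
ee_pos: [0.6012, 0.0358, 0.0328]
tcp_rot: [-179.8, -1.0, 177.3]
wrist_force: [-47.7, -4.7, 28.8]
opening: -0.0001
```

Force rose from 15 to 48 N with no further travel, so the block is solid against the lip. I'll back off and look.

servo_tool:
  motion:
    - [[3,0,0,0,0,0],[5,0,0,0,0,0],[15,0,0,0,0,0],[30,0,0,0,0,0],[20,0,-30,0,0,0]]

```text
time: 8.1
ee_pos: [0.5332, 0.04, 0.0596]
tcp_rot: [-180.0, -0.4, 177.4]
wrist_force: [-0.2, -0.3, 0.6]
opening: 0.0002
```

servo_tool:
  motion:
    - [[40,0,-30,0,0,0],[40,0,-30,0,0,0],[40,0,-20,0,0,0],[40,0,0,0,0,0],[0,0,0,0,0,0]]

```text
time: 8.6
ee_pos: [0.3742, 0.0476, 0.1446]
tcp_rot: [180.0, 0.1, 177.4]
wrist_force: [1.0, 0.3, 0.4]
opening: -0.0001
```

```bash
python3 look.py 8 s
python3 - <<'E'
import cv2,pickle
p=pickle.load(open("top8.pkl","rb"))["color"][:,:,::-1]
cv2.imwrite("pics/d8.png",cv2.resize(p[165:225,130:325],None,fx=4,fy=4,interpolation=cv2.INTER_CUBIC))
E
```

```text
8.65 [0.37610726 0.0476801  0.14429893] [ 0.68536278  0.28698912 -0.03004263]
```

View pics/c8.png

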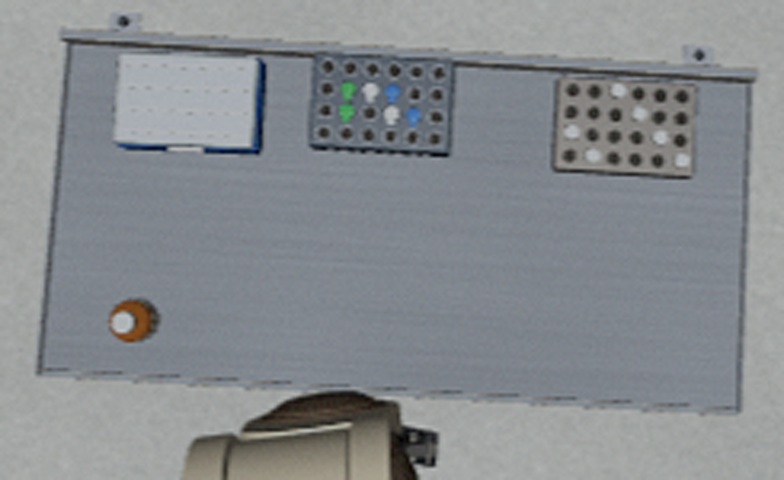

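View pics/d8.png

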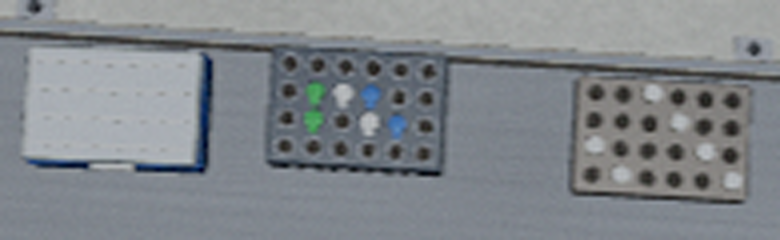

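View pics/s8.png

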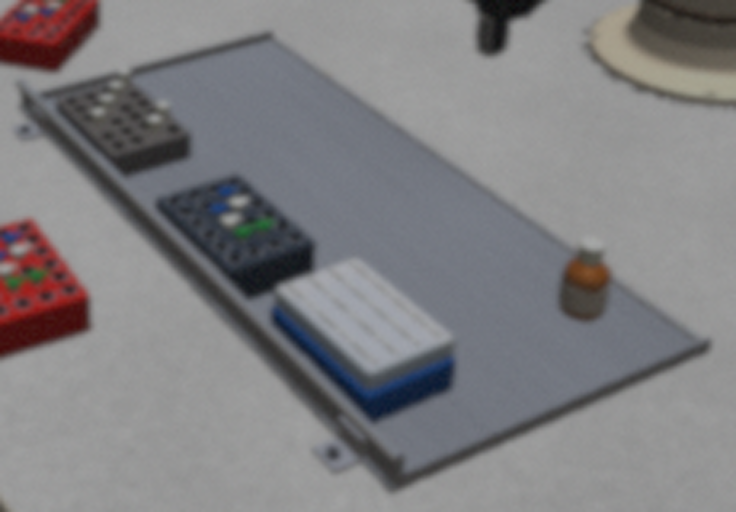

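The block lies along the lip at crop (310–452, 55–155), with visible gaps on both sides. I'll check its angle and gaps numerically, and whether the neighbours moved.

Run:
```python
from h import *
from fit import fit
p=pickle.load(open("top8.pkl","rb")); q=pickle.load(open("top0.pkl","rb"))
d=cv2.absdiff(p["color"],q["color"]).max(2)
for n,(u0,v0,u1,v1) in dict(box=(132,172,186,212),rack=(268,180,322,220),bottle=(128,246,154,272)).items():
    s,_=cv2.phaseCorrelate(cv2.cvtColor(q["color"],7)[v0:v1,u0:u1].astype(np.float32),cv2.cvtColor(p["color"],7)[v0:v1,u0:u1].astype(np.float32)); print(n,d[v0:v1,u0:u1].mean(),s)
g=cv2.cvtColor(p["color"],7).astype(np.float32)
cr=lambda u,v:((u+.5)/3.2+100-.5,(v+.5)/3.2+160-.5)
# wells: local dark centroids near approx positions
def cen(u,v):
    for _ in range(4):
        U,V=np.meshgrid(np.arange(round(u)-3,round(u)+4),np.arange(round(v)-3,round(v)+4))
        w=np.clip(95-g[V,U],0,None)*np.exp(-((U-u)**2+(V-v)**2)/8); 
        if w.sum()==0: return None
        u,v=(w*U).sum()/w.sum(),(w*V).sum()/w.sum()
    return u,v
L=np.array([(328,68),(440,73)]);B=np.array([(323,133),(436,139)])
for a in(L,B):
    P=np.array([px2w(p,cen(*cr(*(a[0]+(a[1]-a[0])*i/5))),.042)[:2]*1000 for i in range(6)])
    k=np.polyfit(P[:,1],P[:,0],1); print("row angle",np.degrees(np.arctan(k[0])),"res",np.std(P[:,0]-np.polyval(k,P[:,1])),P[0],P[-1])
# lip: dark line below lip top
pts=[]
for u in list(range(185,197))+list(range(243,272)):
    v0=160+(43+(u-100)*3.2*.057-8)/3.2
    vs=np.arange(int(v0)-3,int(v0)+10); c=np.clip(g[:,u][vs].max()*0+np.median(g[vs,u])-g[vs,u]-8,0,None)
    j=vs[np.argmin(g[vs,u])]; w=np.arange(j-1,j+2); ww=np.median(g[vs,u])-g[w,u]; pts.append((u,(ww*w).sum()/ww.sum()))
P=np.array([px2w(p,t,.02)[:2]*1000 for t in pts]); k=np.polyfit(P[:,1],P[:,0],1)
r=P[:,0]-np.polyval(k,P[:,1]); m=abs(r)<2.; k=np.polyfit(P[m,1],P[m,0],1); print("lip angle",np.degrees(np.arctan(k[0])),"x at y=38",np.polyval(k,38),m.sum(),len(m))
fit(8,[(317,54),(453,61),(449,153),(310,146)],kind="top")
```

```text
box 3.189351851851852 (0.024587261562164286, -0.010820890227371649)
rack 3.5037037037037035 (0.02505133363980505, 0.014388978550979203)
bottle 3.522189349112426 (0.5350908202563556, 0.47265184711339536)
row angle 2.930549857460071 res 0.22683676266511768 [690.8535247   94.65411354] [685.66328026  -5.7518241 ]
row angle 2.711157056893153 res 0.23269001703636355 [630.0323433   97.35677322] [625.32057161  -2.99247209]
lip angle 2.7265658871319776 x at y=38 700.2823106663477 41 41
pose [657.10578665  44.77112438] yaw-tray 0.2902690711054845 rms 2.0637522961401693 corner dist to lip [ 0.29956249 -0.34890206 85.64999431 86.29845886] y [ 87.06219979 -40.9361576  -41.37184472  86.62651266]
```

```bash
python3 -c "
from workcell import bot
print(bot.job_done())"
```

```text
the job is handed in; nothing more can be done
None
```

I pushed the dark block round with closed fingertips, near the right-hand corner of its front long side. Then I pushed that side square at its middle until the block stopped against the back lip. I backed the arm clear and handed the job in at about 8.7 s of the 67 s allowed.

- **Seating:** in the last push the tool moved only about 0.3 mm while the fingertip force rose from 15 to 48 N. In the top picture the block's well rows read 2.7° and 2.9° against 2.7° for the lip, and its fitted back corners are within 0.4 mm of the lip.
- **Position:** the free space is roughly 45 mm to the tip box and 85 mm to the rack, both well over 15 mm.
- **Neighbours:** the tip box and the rack show no shift (under 0.03 px) between the first and last pictures.
- **Disagreeing check:** the same shift check gave about 0.5 px (roughly 1.5 mm) for the bottle. Its brightness difference was the same as the others', and the arm passed well above and away from it. I took it as image noise and did not check further.
- **Weaker estimates:** some mid-push pose fits from the scene camera were off by up to 9 mm because the gripper hid a corner. I used them only as a rough guide.

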